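# Gauge a brass bar in a taper slot and rack it by size

### The arm

A 6-joint arm with a two-finger parallel gripper is mounted at the origin on a cart in front of the work surface, level with it; the furniture and walls round the work are solid. World frame = base frame: x ahead of the robot, y to its left, z up, the work surface at z = 0. Lengths are in m, angles in rad, forces in N, time in s.
With the tool pointing down it reaches from about 0.4 to 0.925 m from the base axis. Payload 3.4 kg.
Tool frame: the origin (TCP) lies at the very end of the fingers, on their centre line; the grasp point (between the pads) lies 19 mm behind it; z points along the fingers, y is the line along which they close (so a half turn about z gives the same grasp; the last joint's range is limited). The gripper opens to 85 mm and grips with 20 to 120 N. Pads are 22 mm wide; open, the fingers measure 114 mm over their backs; the gripper's body (76 mm by 85 mm) begins 54 mm behind the grasp point. The pads swing forward as they close: fully open they stand 13 mm farther back than shut.
Start: joints at [-1.24, 0.307, 1.506, -0, 1.328, -0.073], TCP at [0.226, -0.529, 0.201] pointing down, gripper open.
Joint ranges: [-3.12, 3.12], [-1.05, 2.28], [0.14, 2.33], [-1.42, 4.57], [0.1, 2.73], [-2.68, 2.68]. Speed limits (rad/s): [2.57, 2.57, 3.14, 3.14, 3.14, 3.14].

### API

Orientations are given as a rotation vector (axis times angle).
In Python, from plant import manip, vision, job gives the robot as it stands. The module is installed in compiled form; this text tells all that it offers.
- The arm moves only by the shell command python3 -m jog 'ROWS' [FORCE]. ROWS is a JSON object whose key "deltas" holds a list of rows, 1 to 8 of them, each of 5 numbers: the finger opening in m, then dx, dy, dz in parts of the range, where 1.0 means 0.4 m, then a turn about the tool's z in parts of the range, where 1.0 means 360 degrees; each row shifts and turns the commanded pose from where the row before left it, along the tool's axes as they then stand; what a row does not reach is not made up. A row lasts 1/12 s, in which the tool goes at most 0.0417 m and 0.125 rad, less where a joint would pass 70% of its speed; a pose out of reach is approached as far as the arm can. The fingers move at their own pace and stop on an object; FORCE is the grip in N (left out, the last holds). Time passes only in rows, so rows that do not move let the fingers close. It prints the time, the measured TCP pose, the force, the opening and the grip force at its end. Input that does not fit is refused with a message, and nothing moves.
- manip.observe(): the state, without advancing time (a new reading comes with each control period).
- vision.snapshot(name): name is "side" or "top" or "wrist"; returns the picture (384x512x3 uint8, red, green, blue); there is no depth.
- vision.calibration(name): a dict with "K" (3x3 intrinsics, pixels), "position" and "rotation" of the camera in the world. Camera axes: x right, y down, z forward; pixel columns grow to the right and rows downward; lengths in m; the calibration is good to about 2 mm. The wrist camera is an equidistant fisheye: a pixel r from the principal point sees the ray r / f radians off the axis. A picture is of the moment at which its call begins: read the wrist's pose just before it. calibration takes no time and is no camera call; for the wrist camera it gives the pose at the moment of the call.
- job.sign_off(): hands the job in; it is judged then, once.
Trained networks look in the newest picture that a camera, given by its name, has taken for a name from the list of things; names that differ only in an ending like _2 or _b are one class to them, and where a whole thing is asked for, a point or a joint stands for the part that bears it (a point fixed in the world has none). Each returns a list of dicts, best first, with "p" (0 to 1); they miss things now and then, are a little off and sometimes report something else, mostly with a low value. They report only what shows in the picture. A call takes as long as a camera call.
- vision.trace(name, camera): "pixels" (384x512 bool, what is visible of it) and "position" ([column, row] in pixels, amid what is visible of it).
The state is a dict: "clock": time; "q": joint angles; "dq": joint speeds; "tau": joint torques, N m; "position": TCP position; "orientation": TCP orientation; "force": force on the tool from outside, world axes, zero at the start; "ft_torque": the same for the moment, N m; "grip_width": finger opening in m; "grip_force": force on a finger pad.
Only numpy, scipy, OpenCV 4.12 (cv2) and the standard library are available. Lean on these libraries where they do the work, as an engineer would, in place of code of your own. Each camera call takes 0.05 s, during which the arm holds its last target. There are 200 camera calls.

### The job

Find the size of the brass bar that lies by itself at the front of the bench: lay it flat on the apron of the steel taper gauge and slide it lengthways into the slot with a light push, moving the brass index ahead of it, until it wedges; more than about 1 kg of push spoils the gauge. Draw the bar back out, leaving the index where it was pushed, and set the bar down gently in the bay of the notched wooden rack with as many dots as the index shows. Do not touch the index with the gripper, and leave the other two bars and the marker where they are.

Things in the scene. Friction and masses are not known exactly. Their poses are not given: they have to be found in the camera images.
- gauge: fixed steel taper gauge: base 180 mm long, 10 mm high, 66 mm wide (its front 67 mm a tongue 16 mm wide, for fingers to straddle); origin centre of its underside; x runs from the mouth into the slot, z up. The bare front 105 mm is the apron. Behind it is a channel 24 mm wide, floored by the base. Two cheeks 9 mm high flare from 24 to about 38 mm width over the last 19 mm before the mouth.
- strips: two inclined taper strips on the gauge's rails; they roof the channel along both edges and leave a 12 mm window between them; same frame as the gauge; top 32 mm above the bench. The gap under them shrinks evenly from 14 mm at the mouth by 1 mm in every 7 mm to 4 mm at 70 mm in. A flat bar wedges by the top edge of its leading end under both strips; a straight pull frees it.
- gauge_mouth (a point): middle of the channel's floor at its mouth, where the strips begin, 10 mm above the bench; axes as the gauge. A bar that stops less than 12 mm past the mouth has not wedged but caught on an edge.
- gauge_dots1 (a point): channel floor at the line with one dot, 49 mm in from the mouth: the end of 7 mm stock stops here under a light push, within about 4 mm
- gauge_dots2 (a point): channel floor at the line with two dots, 35 mm in from the mouth: the end of 9 mm stock stops here
- gauge_dots3 (a point): channel floor at the line with three dots, 21 mm in from the mouth: the end of 11 mm stock stops here
- index (a joint): brass drag index: a block 10 mm wide, 12 mm long, 23 mm high, with a round knob (its top 40 mm above the bench), sliding in the window. The bar's end pushes it inwards (about 0.5 N) and it stays where it is left. Value in m: its front face is (5 mm + value) past the mouth; 0 is run back to the mouth, 0.055 the far end
- index_face (a point): foot of the index's front face (towards the mouth), on the channel floor: it is where the end of the bar stopped, to be read against the dots
- rack: fixed wooden rack: foot 140 x 140 x 8 mm, two notched rails across it (12 mm thick, 28 mm high, 55 mm before and behind the middle). Origin: centre of its underside; x along the racked bars, y across the three bays. A bay is a pair of notches 27 mm wide, 13 mm deep, 42 mm apart centre to centre, with one to three brass dots on the foot. Fingers fit between the rails.
- rack_bay1 (a point): bay with one dot (7 mm stock): midway between its two notches, at notch floor height, 15 mm above the bench; axes as the rack. A racked bar has its origin here
- rack_bay2 (a point): the same for the middle bay with two dots (9 mm stock)
- rack_bay3 (a point): the same for the bay with three dots (11 mm stock)
- bar_a: one of three look-alike brass bars 150 x 20 mm, about 0.18 kg; thicknesses 7, 9 and 11 mm, one each, not told which is which. One lies alone near the front edge (x below 0.55): the bar to gauge. The two at the back (x above 0.69) are left alone. Origin: centre of its underside; x along its length, z up; both ends alike; hold it behind its middle to keep clear of the gauge
- bar_b: one of three look-alike brass bars 150 x 20 mm, about 0.18 kg; thicknesses 7, 9 and 11 mm, one each, not told which is which. One lies alone near the front edge (x below 0.55): the bar to gauge. The two at the back (x above 0.69) are left alone. Origin: centre of its underside; x along its length, z up; both ends alike; hold it behind its middle to keep clear of the gauge
- bar_c: one of three look-alike brass bars 150 x 20 mm, about 0.18 kg; thicknesses 7, 9 and 11 mm, one each, not told which is which. One lies alone near the front edge (x below 0.55): the bar to gauge. The two at the back (x above 0.69) are left alone. Origin: centre of its underside; x along its length, z up; both ends alike; hold it behind its middle to keep clear of the gauge
- marker: black and white marker pen, 132 mm long, 14 mm thick, lying between the gauge and the rack; origin at the centre of its underside; leave it alone

How it is judged:
On the way, in this order (a step that is already met when the one before it is completed fails the run):
1. the front bar lies flat in the gauge's slot, at least 12 mm in, against the index and wedged under the strips (((x of bar_a in the frame of gauge_mouth above -0.063 m and distance between bar_a and index_face below 0.08 m and y of bar_a in the frame of gauge_mouth between -0.004 and 0.004 m and z of bar_a in the frame of gauge_mouth between -0.002 and 0.002 m and angle between the x axis of bar_a and the x axis of gauge, either way round below 0.09 rad and contact force between bar_a and strips above 1.5 N) or (x of bar_b in the frame of gauge_mouth above -0.063 m and distance between bar_b and index_face below 0.08 m and y of bar_b in the frame of gauge_mouth between -0.004 and 0.004 m and z of bar_b in the frame of gauge_mouth between -0.002 and 0.002 m and angle between the x axis of bar_b and the x axis of gauge, either way round below 0.09 rad and contact force between bar_b and strips above 1.5 N) or (x of bar_c in the frame of gauge_mouth above -0.063 m and distance between bar_c and index_face below 0.08 m and y of bar_c in the frame of gauge_mouth between -0.004 and 0.004 m and z of bar_c in the frame of gauge_mouth between -0.002 and 0.002 m and angle between the x axis of bar_c and the x axis of gauge, either way round below 0.09 rad and contact force between bar_c and strips above 1.5 N))), for 0.2 s.
2. the bar is drawn clear of the gauge (((distance of bar_a from where it was at the start of the episode above 0.02 m and distance between bar_a and gauge_mouth above 0.095 m) or (distance of bar_b from where it was at the start of the episode above 0.02 m and distance between bar_b and gauge_mouth above 0.095 m) or (distance of bar_c from where it was at the start of the episode above 0.02 m and distance between bar_c and gauge_mouth above 0.095 m))), for 0.1 s.
At the end, for the whole second after the job is handed in: the gauged bar is released and at rest in the bay with as many dots as the index shows (index within 5 mm of that line), in both notches: within 20 mm lengthways, 6 mm sideways, 3 mm in height and 0.12 rad of the bay; the other two bars are within 15 mm of their starts (((x of index_face in the frame of gauge_mouth between 0.044 and 0.055 m and ((x of bar_a in the frame of rack_bay1 between -0.02 and 0.02 m and y of bar_a in the frame of rack_bay1 between -0.006 and 0.006 m and z of bar_a in the frame of rack_bay1 between -0.003 and 0.003 m and angle between the x axis of bar_a and the x axis of rack, either way round below 0.12 rad and linear speed of bar_a below 0.02 m/s and distance of each of bar_b, bar_c from where it was at the start of the episode below 0.015 m) or (x of bar_b in the frame of rack_bay1 between -0.02 and 0.02 m and y of bar_b in the frame of rack_bay1 between -0.006 and 0.006 m and z of bar_b in the frame of rack_bay1 between -0.003 and 0.003 m and angle between the x axis of bar_b and the x axis of rack, either way round below 0.12 rad and linear speed of bar_b below 0.02 m/s and distance of each of bar_a, bar_c from where it was at the start of the episode below 0.015 m) or (x of bar_c in the frame of rack_bay1 between -0.02 and 0.02 m and y of bar_c in the frame of rack_bay1 between -0.006 and 0.006 m and z of bar_c in the frame of rack_bay1 between -0.003 and 0.003 m and angle between the x axis of bar_c and the x axis of rack, either way round below 0.12 rad and linear speed of bar_c below 0.02 m/s and distance of each of bar_a, bar_b from where it was at the start of the episode below 0.015 m))) or (x of index_face in the frame of gauge_mouth between 0.03 and 0.041 m and ((x of bar_a in the frame of rack_bay2 between -0.02 and 0.02 m and y of bar_a in the frame of rack_bay2 between -0.006 and 0.006 m and z of bar_a in the frame of rack_bay2 between -0.003 and 0.003 m and angle between the x axis of bar_a and the x axis of rack, either way round below 0.12 rad and linear speed of bar_a below 0.02 m/s and distance of each of bar_b, bar_c from where it was at the start of the episode below 0.015 m) or (x of bar_b in the frame of rack_bay2 between -0.02 and 0.02 m and y of bar_b in the frame of rack_bay2 between -0.006 and 0.006 m and z of bar_b in the frame of rack_bay2 between -0.003 and 0.003 m and angle between the x axis of bar_b and the x axis of rack, either way round below 0.12 rad and linear speed of bar_b below 0.02 m/s and distance of each of bar_a, bar_c from where it was at the start of the episode below 0.015 m) or (x of bar_c in the frame of rack_bay2 between -0.02 and 0.02 m and y of bar_c in the frame of rack_bay2 between -0.006 and 0.006 m and z of bar_c in the frame of rack_bay2 between -0.003 and 0.003 m and angle between the x axis of bar_c and the x axis of rack, either way round below 0.12 rad and linear speed of bar_c below 0.02 m/s and distance of each of bar_a, bar_b from where it was at the start of the episode below 0.015 m))) or (x of index_face in the frame of gauge_mouth between 0.016 and 0.027 m and ((x of bar_a in the frame of rack_bay3 between -0.02 and 0.02 m and y of bar_a in the frame of rack_bay3 between -0.006 and 0.006 m and z of bar_a in the frame of rack_bay3 between -0.003 and 0.003 m and angle between the x axis of bar_a and the x axis of rack, either way round below 0.12 rad and linear speed of bar_a below 0.02 m/s and distance of each of bar_b, bar_c from where it was at the start of the episode below 0.015 m) or (x of bar_b in the frame of rack_bay3 between -0.02 and 0.02 m and y of bar_b in the frame of rack_bay3 between -0.006 and 0.006 m and z of bar_b in the frame of rack_bay3 between -0.003 and 0.003 m and angle between the x axis of bar_b and the x axis of rack, either way round below 0.12 rad and linear speed of bar_b below 0.02 m/s and distance of each of bar_a, bar_c from where it was at the start of the episode below 0.015 m) or (x of bar_c in the frame of rack_bay3 between -0.02 and 0.02 m and y of bar_c in the frame of rack_bay3 between -0.006 and 0.006 m and z of bar_c in the frame of rack_bay3 between -0.003 and 0.003 m and angle between the x axis of bar_c and the x axis of rack, either way round below 0.12 rad and linear speed of bar_c below 0.02 m/s and distance of each of bar_a, bar_b from where it was at the start of the episode below 0.015 m))))); the robot touches nothing.
It fails at once if a bar is forced in the gauge (over 35 N between bar and gauge) (contact force between any of bar_a, bar_b, bar_c and gauge above 35 N).
It fails at once if a bar is dropped into the rack (over 0.35 m/s within 20 mm of a bay's point) ((distance between bar_a and rack_bay1 below 0.02 m and linear speed of bar_a above 0.35 m/s) or (distance between bar_a and rack_bay2 below 0.02 m and linear speed of bar_a above 0.35 m/s) or (distance between bar_a and rack_bay3 below 0.02 m and linear speed of bar_a above 0.35 m/s) or (distance between bar_b and rack_bay1 below 0.02 m and linear speed of bar_b above 0.35 m/s) or (distance between bar_b and rack_bay2 below 0.02 m and linear speed of bar_b above 0.35 m/s) or (distance between bar_b and rack_bay3 below 0.02 m and linear speed of bar_b above 0.35 m/s) or (distance between bar_c and rack_bay1 below 0.02 m and linear speed of bar_c above 0.35 m/s) or (distance between bar_c and rack_bay2 below 0.02 m and linear speed of bar_c above 0.35 m/s) or (distance between bar_c and rack_bay3 below 0.02 m and linear speed of bar_c above 0.35 m/s)).
It fails at once if a waiting bar at the back is moved ((distance of bar_a from where it was at the start of the episode above 0.015 m and world x of bar_a above 0.68 m) or (distance of bar_b from where it was at the start of the episode above 0.015 m and world x of bar_b above 0.68 m) or (distance of bar_c from where it was at the start of the episode above 0.015 m and world x of bar_c above 0.68 m)).
It fails at once if the gripper touches the index (contact force between the fingers and index above 0.5 N).
It fails at once if the marker is moved by over 20 mm (distance of marker from where it was at the start of the episode above 0.02 m).
It also fails if it takes over 64 s, if anything falls off the work surface, if the arm or the gripper's body presses on something with over 40 N, if the wrist force passes 120 N, or if a joint passes its speed limit or range.

## Working session

There is one attempt and no reset: what is moved stays moved. The work goes in short steps, Python scripts to look and compute and a shell command to move; the robot and the scene stay as the last step left them, time stands still between calls to the robot, and variables do not carry over. Pictures are saved under pics/ and viewed, at most 10 in all, crops included, and the job is handed in when it is done.

```bash
mkdir -p pics; cat > h.py <<'E'
from plant import manip, vision, job
import numpy as np, cv2
from scipy.spatial.transform import Rotation as R
def ray(cam,uv,c=None):
    c=c or vision.calibration(cam);K=np.array(c["K"]);
    x=(uv[0]-K[0,2])/K[0,0];y=(uv[1]-K[1,2])/K[1,1]
    if cam=="wrist":
        r=np.hypot(x,y);d=np.array([np.sin(r)*x/max(r,1e-9),np.sin(r)*y/max(r,1e-9),np.cos(r)])
    else: d=np.array([x,y,1.])
    return np.array(c["position"]),np.array(c["rotation"]).reshape(3,3)@d
def on(cam,uv,z,c=None):
    p,d=ray(cam,uv,c);return p+d*(z-p[2])/d[2]
def rect(cam,mask,z,c=None):
    cs,_=cv2.findContours(mask.astype(np.uint8),cv2.RETR_EXTERNAL,cv2.CHAIN_APPROX_NONE)
    k=max(cs,key=cv2.contourArea)[:,0]
    w=np.array([on(cam,u,z,c)[:2] for u in k])
    return w,cv2.minAreaRect((w*1000).astype(np.float32))
def snap(cam,f=None):
    c=vision.calibration(cam);im=vision.snapshot(cam)
    if f: cv2.imwrite("pics/"+f,cv2.cvtColor(im,cv2.COLOR_RGB2BGR))
    return im,c
E
python3 - <<'E'
from h import *
for cam in("top","side"):
    im,c=snap(cam,cam+"0.png");print(cam,np.round(c["position"],3),np.round(c["rotation"],3).tolist(),np.round(c["K"],1).tolist())
    for n,z in(("gauge",.01),("strips",.032),("index",.04),("rack",.028),("bar_a",.009),("marker",.014)):
        for d in vision.trace(n,cam)[:4]:
            w,r=rect(cam,d["pixels"],z,c)
            print(n,round(d["p"],2),np.round(d["position"]),d["pixels"].sum(),np.round(on(cam,d["position"],z,c),3),np.round(r[0]),np.round(r[1]),round(r[2],1))
a=cv2.imread("pics/top0.png");b=cv2.imread("pics/side0.png")
cv2.imwrite("pics/t0.png",cv2.resize(a,(800,600),interpolation=cv2.INTER_CUBIC))
print(manip.observe())
E
```

```text
top [ 0.543 -0.274  0.9  ] [-2.184, 2.144, -0.05] [[465.2, 0.0, 254.0], [0.0, 465.2, 193.4], [0.0, 0.0, 1.0]]Traceback (most recent call last):
  File "<stdin>", line 6, in <module>
  File "h.py", line 16, in rect
    w=np.array([on(cam,u,z,c)[:2] for u in k])
                ~~^^^^^^^^^^^
  File "h.py", line 12, in on
    p,d=ray(cam,uv,c);return p+d*(z-p[2])/d[2]
        ~~~^^^^^^^^^^
  File "h.py", line 10, in ray
    return np.array(c["position"]),np.array(c["rotation"]).reshape(3,3)@d
                                   ~~~~~~~~~~~~~~~~~~~~~~~~~~~~~~~^^^^^
ValueError: cannot reshape array of size 3 into shape (3,3)
```

Rotation is a rotation vector.

```bash
sed -i 's/np.array(c\["rotation"\]).reshape(3,3)@d/R.from_rotvec(c["rotation"]).as_matrix()@d/' h.py
python3 - <<'E'
from h import *
for cam in("top","side"):
    im,c=snap(cam,cam+"0.png");print(cam,np.round(c["position"],3),np.round(c["rotation"],3).tolist(),np.round(c["K"],1).tolist())
    for n,z in(("gauge",.01),("strips",.032),("index",.04),("rack",.028),("bar_a",.009),("marker",.014)):
        for d in vision.trace(n,cam)[:4]:
            w,r=rect(cam,d["pixels"],z,c)
            print(n,round(d["p"],2),np.round(d["position"]),d["pixels"].sum(),np.round(on(cam,d["position"],z,c),3),np.round(r[0]),np.round(r[1]),round(r[2],1))
a=cv2.imread("pics/top0.png")
cv2.imwrite("pics/t0.png",cv2.resize(a,(800,600),interpolation=cv2.INTER_CUBIC))
print(manip.observe())
E
```

```text
top [ 0.543 -0.274  0.9  ] [-2.184, 2.144, -0.05] [[465.2, 0.0, 254.0], [0.0, 465.2, 193.4], [0.0, 0.0, 1.0]]
gauge 0.69 [330. 199.] 2482 [ 0.605 -0.389  0.01 ] [ 584. -390.] [180.  70.] 10.2
strips 0.8 [322. 186.] 997 [ 0.628 -0.37   0.032] [ 628. -362.] [69. 26.] 11.0
rack 0.92 [192. 210.] 5285 [ 0.58  -0.128  0.028] [ 579. -128.] [136. 141.] 2.1
bar_a 0.85 [301. 125.] 758 [ 0.749 -0.332  0.009] [ 747. -329.] [148.  21.] 19.3
bar_a 0.84 [265. 272.] 810 [ 0.465 -0.267  0.009] [ 466. -275.] [ 20. 147.] 87.5
bar_a 0.77 [217. 128.] 689 [ 0.741 -0.169  0.009] [ 746. -175.] [149.  21.] 1.4
marker 0.74 [264. 184.] 420 [ 0.631 -0.262  0.014] [ 627. -267.] [129.  13.] 85.8
marker 0.4 [331. 197.] 2480 [ 0.61  -0.389  0.014] [ 582. -391.] [182.  70.] 11.8
side [0.269 0.425 0.445] [-0.51, 2.479, -1.44] [[385.8, 0.0, 258.6], [0.0, 385.8, 191.5], [0.0, 0.0, 1.0]]
gauge 0.98 [274. 171.] 1045 [ 0.599 -0.386  0.01 ] [ 587. -401.] [183. 124.] 14.3
strips 0.8 [259. 166.] 286 [ 0.629 -0.359  0.032] [ 623. -362.] [65. 81.] 11.3
strips 0.49 [242. 228.] 2752 [ 0.55  -0.103  0.032] [ 563. -106.] [143. 166
[... 380 characters left out ...]
[ 621. -257.] [143.  24.] 85.7
{'clock': 0.8, 'q': array([-1.23951051e+00,  3.06770923e-01,  1.50640711e+00, -1.41843959e-05,
        1.32835893e+00, -7.35088251e-02]), 'dq': array([ 0.00056549,  0.00210028,  0.00107345, -0.0011652 , -0.00021193,
        0.00091978]), 'tau': array([ 1.04082978e-04, -4.57396281e+01, -2.52324539e+01,  1.37362081e-04,
        5.86148781e-04, -7.01697857e-06]), 'position': array([ 0.22642535, -0.52855993,  0.20111889]), 'orientation': array([ 3.07740795e+00,  6.31511372e-01, -1.02065565e-05]), 'force': array([ 0.08985146, -0.12879411, -0.10219828]), 'ft_torque': array([-0.08339069,  0.02670037,  0.00364635]), 'grip_force': 0.0, 'grip_width': 0.08556849820257907}
```

View pics/t0.png

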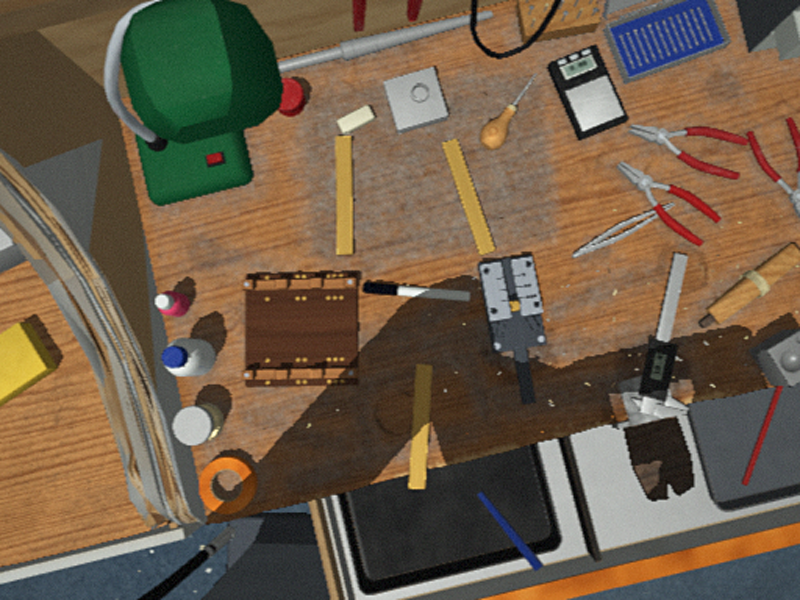

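View pics/side0.png

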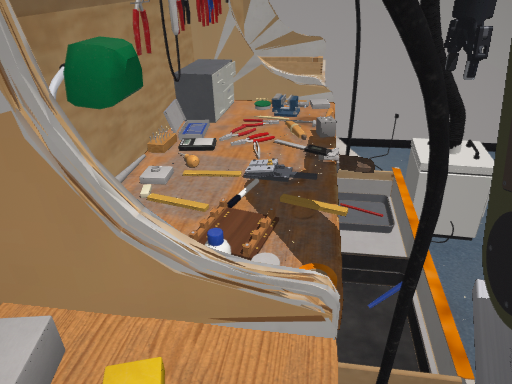

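The top view shows the front bar at about (265,272) in the 512-px frame, yaw −2.5°, with its near end over the bench edge. The gauge is at (330,199), yaw about 10–11°, tongue towards the robot. The rack is at (192,210) with dots on its foot, and the marker lies between the two. The side view agrees. I'll turn the tool and move over the bar.

Careful with the scale: shifts go in shares of 0.4 m and turns go in shares of 360 degrees. That gives: 0.112 rad / 6.2832 = 0.0178.

```bash
python3 -m jog '{"deltas":[[0.05,0,0,0,0.0178],[0.05,0,0,0,0.0178],[0.05,0,0,0,0.0178],[0.05,0,0,0,0.0178]]}'
python3 -m jog '{"deltas":[[0.05,0.06,-0.0825,0,0],[0.05,0.06,-0.0825,0,0],[0.05,0.06,-0.0825,0,0],[0.05,0.06,-0.0825,0,0],[0.05,0.06,-0.0825,0,0],[0.05,0.06,-0.0825,0,0],[0.05,0.06,-0.0825,0,0],[0.05,0.06,-0.0825,0,0]]}'
python3 - <<'E'
from h import *
o=manip.observe();print(o["position"],o["orientation"],o["force"])
im,c=snap("wrist","w0.png");print(c["position"],c["rotation"],np.round(c["K"],1).tolist())
for n,z in(("gauge",.01),("rack",.028),("bar_a",.009),("strips",.032)):
  for d in vision.trace(n,"wrist")[:3]:
    w,r=rect("wrist",d["pixels"],z,c)
    print(n,round(d["p"],2),np.round(d["position"]),np.round(r[0]),np.round(r[1]),round(r[2],1))
E
```

```text
clock: 1.13
position: [0.2264, -0.5286, 0.2011]
orientation: [3.141, -0.077, 0.0]
force: [0.4, 0.9, 0.7]
grip_width: 0.0498
grip_force: 0.0
clock: 1.8
position: [0.4306, -0.2714, 0.2014]
orientation: [3.14, -0.068, 0.001]
force: [0.6, -1.1, 1.1]
grip_width: 0.0498
grip_force: 0.0
[ 0.43059961 -0.27144189  0.20140318] [ 3.14040822e+00 -6.82180754e-02  9.06737467e-04] [ 0.57391427 -1.1300179   1.13355266]
[ 0.514091   -0.27441764  0.37531815] [ 2.00170735 -2.09048169 -0.3476308 ] [[297.3, 0.0, 254.8], [0.0, 297.3, 191.7], [0.0, 0.0, 1.0]]
gauge 0.57 [347.  34.] [ 568. -394.] [147.  76.] 10.6
rack 0.85 [135.  57.] [ 575. -126.] [134. 146.] 2.2
bar_a 0.8 [254. 129.] [ 464. -272.] [ 20. 149.] 87.2
strips 0.86 [335.  10.] [ 611. -362.] [36. 28.] 12.1
```

View pics/w0.png

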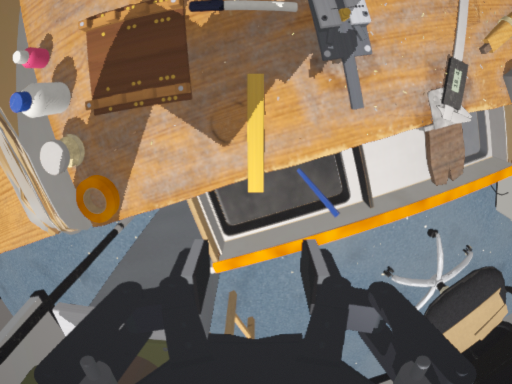

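The wrist view shows the bar at (256,133) between the open fingers' lines, and the rack and gauge clearly. Both cameras agree on the bar to within 3 mm. Next I descend and grip.

To row units: 0.038 m / 0.4 = 0.095, 0.034 m / 0.4 = 0.085.

```bash
python3 -m jog '{"deltas":[[0.05,0,0,0.095,0],[0.05,0,0,0.095,0],[0.05,0,0,0.095,0],[0.05,0,0,0.095,0],[0.05,0,0,0.085,0],[0.05,0,0,0.0225,0],[0.05,0,0,0.005,0],[0.05,0,0,0,0]]}' 60
python3 -m jog '{"deltas":[[0.012,0,0,0,0],[0.012,0,0,0,0],[0.012,0,0,0,0],[0.012,0,0,0,0],[0.0,0,0,0,0],[0.0,0,0,0,0]]}' 60
```

```text
clock: 2.72
position: [0.4293, -0.2743, 0.0042]
orientation: [-3.141, 0.071, 0.001]
force: [-0.4, -0.3, -0.3]
grip_width: 0.0502
grip_force: 0.0
clock: 3.22
position: [0.43, -0.2732, 0.0047]
orientation: [3.14, -0.067, 0.002]
force: [0.1, 0.5, 0.1]
grip_width: 0.0001
grip_force: 0.0
```

```bash
python3 - <<'E'
from h import *
im,c=snap("wrist","w1.png")
for d in vision.trace("bar_a","wrist")[:3]:
    w,r=rect("wrist",d["pixels"],.009,c);print(round(d["p"],2),np.round(d["position"]),np.round(r[0]),np.round(r[1]),round(r[2],1))
im,c=snap("top")
for d in vision.trace("bar_a","top")[:3]:
    w,r=rect("top",d["pixels"],.009,c);print(round(d["p"],2),np.round(d["position"]),np.round(r[0]),np.round(r[1]),round(r[2],1))
E
```

```text
0.86 [249. 140.] [ 480. -273.] [ 21. 120.] 87.8
0.62 [217. 124.] [ 748. -175.] [149.  20.] 2.4
0.61 [267. 258.] [ 494. -277.] [21. 86.] 87.3
0.55 [299. 126.] [ 747. -329.] [150.  21.] 19.1
```

View pics/w1.png

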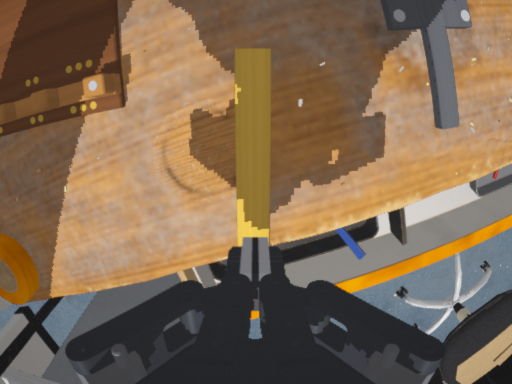

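```bash
python3 - <<'E'
from h import *
c=vision.calibration("wrist");print(c["position"])
def proj(P):
    K=np.array(c["K"]);v=R.from_rotvec(c["rotation"]).as_matrix().T@(np.array(P)-c["position"])
    r=np.hypot(v[0],v[1]);th=np.arctan2(r,v[2]);return np.round([K[0,2]+K[0,0]*th*v[0]/r,K[1,2]+K[1,1]*th*v[1]/r])
o=manip.observe();print(o["position"],o["grip_width"])
print("tcp",proj(o["position"]),"tip+13",proj(o["position"]+[0,0,.013]),"19",proj(o["position"]+[0,0,.019]))
for x in(.39,.40,.41,.42,.43,.54):print(x,proj([x,-.272,.009]))
print(on("wrist",(252,48),.009,c),on("wrist",(252,238),.009,c),on("wrist",(210,250),0,c),on("wrist",(290,233),0,c))
E
```

```text
[ 0.5132667  -0.27599929  0.17802641]
[ 0.42964467 -0.27297133  0.00414024] -0.00014251352712000765
tcp [256. 227.] tip+13 [256. 236.] 19 [256. 241.]
0.39 [257. 281.]
0.4 [256. 269.]
0.41 [256. 257.]
0.42 [255. 244.]
0.43 [254. 230.]
0.54 [246.  47.]
[ 0.53950416 -0.27541032  0.009     ] [ 0.4242822  -0.27020612  0.009     ] [ 0.41104924 -0.24031596  0.        ] [ 0.42210392 -0.2955801   0.        ]
```

```bash
python3 - <<'E'
import cv2
a=cv2.imread("pics/w1.png")[200:384,150:380]
cv2.imwrite("pics/w1c.png",cv2.resize(a,None,fx=3,fy=3,interpolation=cv2.INTER_CUBIC))
E
```

```text
(no output)
```

View pics/w1c.png

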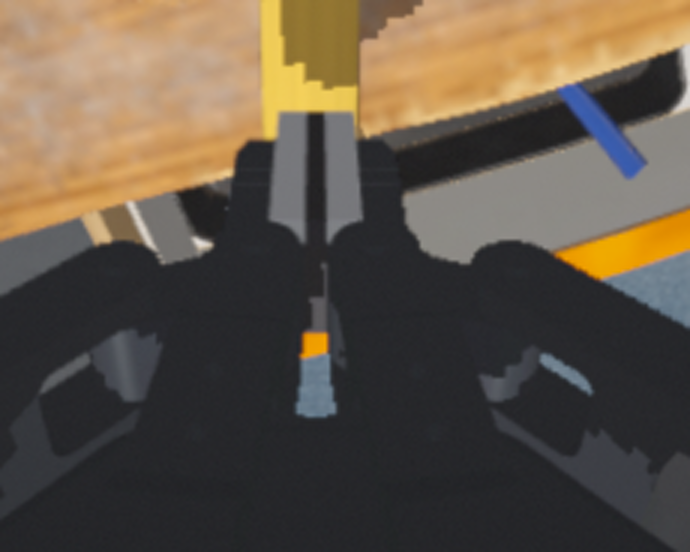

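The fingers shut above the bar: in this close-up the finger ends sit at about (255,237), over the brass. I'll open to 30 mm and feel downwards in small steps.

To row units: 0.002 m / 0.4 = 0.005.

```bash
python3 -m jog '{"deltas":[[0.032,0,0,0,0],[0.032,0,0,0,0],[0.032,0,0,0.005,0],[0.032,0,0,0,0]]}'
python3 -m jog '{"deltas":[[0.032,0,0,0.005,0],[0.032,0,0,0,0]]}'
```

```text
clock: 3.75
position: [0.4295, -0.2729, 0.0017]
orientation: [-3.141, 0.068, 0.001]
force: [-0.4, 0.1, 0.6]
grip_width: 0.0314
grip_force: 0.0
clock: 3.92
position: [0.4294, -0.273, -0.0003]
orientation: [-3.14, 0.068, 0.001]
force: [-0.4, -0.0, -0.4]
grip_width: 0.032
grip_force: 0.0
```

To row units: 0.002 m / 0.4 = 0.005.

```bash
for i in 1; do python3 -m jog '{"deltas":[[0.032,0,0,0.005,0],[0.032,0,0,0,0]]}'; done
python3 -m jog '{"deltas":[[0.032,0,0,0.005,0],[0.032,0,0,0,0]]}'
```

```text
clock: 4.08
position: [0.4295, -0.273, -0.0022]
orientation: [-3.141, 0.068, 0.001]
force: [0.0, -0.1, 0.3]
grip_width: 0.032
grip_force: 0.0
clock: 4.25
position: [0.4295, -0.273, -0.0042]
orientation: [-3.141, 0.068, 0.001]
force: [-0.1, -0.6, -0.2]
grip_width: 0.0319
grip_force: 0.0
```

```bash
python3 -m jog '{"deltas":[[0.0,0,0,0,0],[0.0,0,0,0,0],[0.0,0,0,0,0],[0.0,0,0,0,0]]}' 30
```

```text
clock: 4.58
position: [0.4297, -0.2731, -0.0038]
orientation: [3.141, -0.068, 0.0]
force: [-0.7, -0.0, -0.1]
grip_width: -0.0004
grip_force: 0.0
```

```bash
python3 - <<'E'
from h import *
im,c=snap("side","s1.png");w,_=snap("wrist","w2.png")
o=manip.observe()
K=np.array(c["K"])
def pr(P):
    v=R.from_rotvec(c["rotation"]).as_matrix().T@(np.array(P)-c["position"]);return np.round((K@(v/v[2]))[:2],1)
print("tcp",pr(o["position"]),"bar ends",pr([.39,-.272,.004]),pr([.54,-.275,.004]),"tcp+20",pr(o["position"]+[0,0,.02]),pr(o["position"]+[0,0,.04]))
a=cv2.cvtColor(im,cv2.COLOR_RGB2BGR)[130:250,250:400];b=cv2.cvtColor(w,cv2.COLOR_RGB2BGR)[200:320,180:330]
cv2.imwrite("pics/c2.png",np.vstack([cv2.resize(x,(750,300) if 0 else (600,480),interpolation=cv2.INTER_NEAREST)[:300] if 0 else cv2.resize(x,(375,300),interpolation=cv2.INTER_CUBIC) for x in(a,b)]))
E
```

```text
tcp [327.1 211.5] bar ends [345.7 212.4] [279.7 198.3] tcp+20 [327.7 203.5] [328.3 195.4]
```

View pics/c2.png

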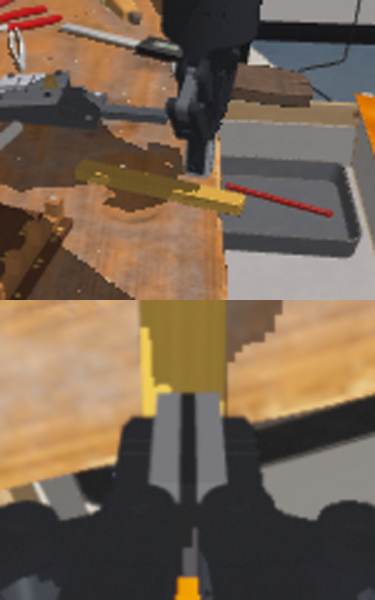

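The side crop puts the real fingertips at about (330,201). The reported TCP projects to (327,211), so the tips stand some 25 mm above it. The wrist crop agrees. I'll open and keep feeling down.

To row units: 0.003 m / 0.4 = 0.0075, 0.002 m / 0.4 = 0.005.

```bash
python3 -m jog '{"deltas":[[0.034,0,0,0,0],[0.034,0,0,0,0],[0.034,0,0,0.0075,0],[0.034,0,0,0.0075,0],[0.034,0,0,0.005,0],[0.034,0,0,0,0]]}'
python3 -m jog '{"deltas":[[0.034,0,0,0.005,0],[0.034,0,0,0.005,0],[0.034,0,0,0,0]]}'
```

```text
clock: 5.18
position: [0.4292, -0.2728, -0.0125]
orientation: [-3.14, 0.068, 0.002]
force: [-1.3, 0.1, 0.8]
grip_width: 0.0337
grip_force: 0.0
clock: 5.43
position: [0.4294, -0.2729, -0.0163]
orientation: [-3.14, 0.068, 0.001]
force: [-0.5, -0.4, 0.1]
grip_width: 0.0337
grip_force: 0.0
```

```bash
python3 -m jog '{"deltas":[[0.018,0,0,0,0],[0.018,0,0,0,0],[0.018,0,0,0,0],[0.018,0,0,0,0]]}' 30
```

```text
clock: 5.77
position: [0.4297, -0.2731, -0.0158]
orientation: [3.141, -0.068, 0.0]
force: [-0.0, -1.1, 0.0]
grip_width: 0.0177
grip_force: 0.0
```

To row units: 0.002 m / 0.4 = 0.005.

```bash
python3 -m jog '{"deltas":[[0.032,0,0,0,0],[0.032,0,0,0,0],[0.032,0,0,0.005,0],[0.032,0,0,0.005,0],[0.032,0,0,0,0]]}'
python3 -m jog '{"deltas":[[0.032,0,0,0.005,0],[0.032,0,0,0.005,0],[0.032,0,0,0,0]]}'
```

```text
clock: 6.18
position: [0.4294, -0.2729, -0.0203]
orientation: [-3.14, 0.068, 0.001]
force: [-0.4, 0.2, -0.3]
grip_width: 0.0319
grip_force: 0.0
clock: 6.43
position: [0.4294, -0.2729, -0.0243]
orientation: [-3.14, 0.068, 0.001]
force: [-0.6, -0.0, -0.3]
grip_width: 0.0318
grip_force: 0.0
```

```bash
python3 -m jog '{"deltas":[[0.018,0,0,0,0],[0.018,0,0,0,0],[0.018,0,0,0,0],[0.018,0,0,0,0]]}' 30
python3 - <<'E'
from h import *
im,c=snap("side","s3.png")
cv2.imwrite("pics/s3c.png",cv2.resize(cv2.cvtColor(im,cv2.COLOR_RGB2BGR)[150:250,270:390],(720,600),interpolation=cv2.INTER_CUBIC))
E
```

```text
clock: 6.77
position: [0.4295, -0.2729, -0.0239]
orientation: [-3.141, 0.068, 0.0]
force: [0.2, 0.6, 0.1]
grip_width: 0.0189
grip_force: 29.4
```

View pics/s3c.png

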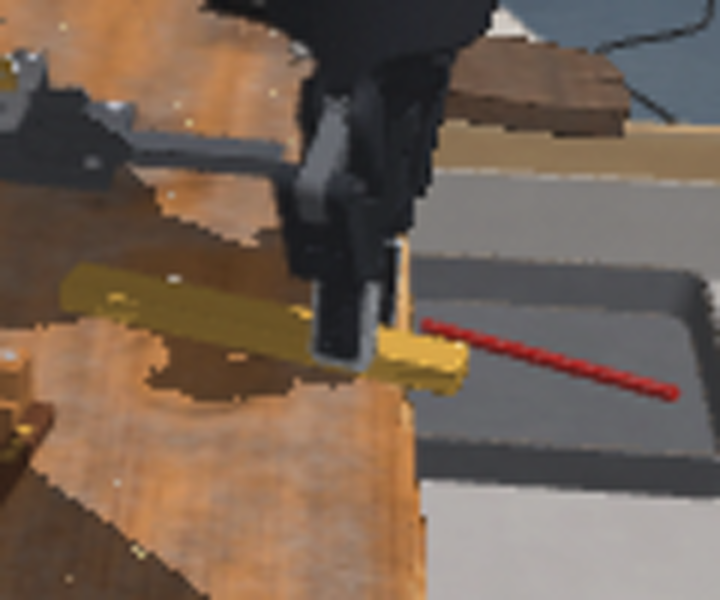

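Gripped: the crop shows the fingers around the bar at (345,340), width 18.9 mm, 29 N. The fingertips sit about 24 mm above the reported TCP, so I take bar-bottom z ≈ TCP z + 0.024. Next I grip firmer, lift, and look at the gauge and rack from above.

To row units: -0.04 m / 0.4 = -0.1, -0.03 m / 0.4 = -0.075.

```bash
python3 -m jog '{"deltas":[[0.01,0,0,0,0],[0.01,0,0,-0.025,0],[0.01,0,0,-0.075,0],[0.01,0,0,-0.1,0],[0.01,0.05,0,-0.075,0],[0.01,0.075,0,0,0],[0.01,0.025,0,0,0],[0.01,0,0,0,0]]}' 70
python3 - <<'E'
from h import *
o=manip.observe();print(o["position"],o["orientation"],o["force"],o["grip_width"],o["grip_force"])
for cam in("wrist","top"):
  im,c=snap(cam,cam+"4.png")
  for n,z in(("gauge",.01),("rack",.028),("bar_a",.11),("index",.04),("strips",.028)):
    for d in vision.trace(n,cam)[:3]:
      w,r=rect(cam,d["pixels"],z,c)
      np.save(f"m_{n}_{cam}.npy",d["pixels"]) if d is not None else 0
      print(cam,n,round(d["p"],2),np.round(d["position"]),np.round(r[0]),np.round(r[1]),round(r[2],1))
cv2.imwrite("pics/w4.png",cv2.resize(cv2.imread("pics/wrist4.png")[0:225,100:400],(800,600),interpolation=cv2.INTER_CUBIC))
E
```

```text
clock: 7.48
position: [0.4933, -0.2768, 0.0877]
orientation: [3.138, -0.066, 0.008]
force: [-0.2, -0.6, -2.3]
grip_width: 0.0168
grip_force: 68.8
[ 0.49327254 -0.27682907  0.08767567] [ 3.13827359 -0.06599932  0.00761154] [-0.21649662 -0.56455878 -2.26496522] 0.0168175832161926 68.82361650466919
wrist gauge 0.63 [371.  62.] [ 581. -392.] [174.  79.] 10.0
wrist gauge 0.27 [ 97. 107.] [ 580. -116.] [139. 161.] 2.2
wrist rack 0.82 [ 97. 106.] [ 579. -127.] [131. 151.] 2.4
wrist rack 0.27 [380.  51.] [ 612. -386.] [13. 16.] 10.1
wrist bar_a 0.95 [253. 163.] [ 524. -277.] [ 22. 164.] 88.0
wrist bar_a 0.4 [129.   2.] [ 634. -216.] [12.  2.] 77.5
wrist index 0.73 [381.  52.] [ 610. -380.] [12. 16.] 11.8
wrist index 0.59 [100. 108.] [ 579. -135.] [124. 142.] 2.2
wrist index 0.54 [378.  60.] [ 580. -379.] [153.  70.] 9.8
wrist strips 0.69 [366.  32.] [ 626. -360.] [64. 28.] 12.8
top gauge 0.9 [329. 200.] [ 583. -391.] [181.  70.] 10.6
top gauge 0.35 [323. 189.] [ 630. -364.] [70. 26.] 10.7
top rack 0.83 [191. 210.] [ 580. -127.] [138. 141.] 2.4
top bar_a 0.92 [300. 125.] [ 725. -322.] [132.  19.] 18.8
top bar_a 0.74 [217. 126.] [ 725. -187.] [132.  21.] 1.5
top bar_a 0.67 [270. 216.] [ 563. -280.] [68. 20.] 0.9
top index 0.36 [327. 195.] [ 610. -383.] [13. 11.] 1.0
top strips 0.9 [322. 185.] [ 629. -362.] [71. 28.] 11.8
top strips 0.57 [190. 209.] [ 579. -129.] [136. 142.] 2.5
```

View pics/w4.png

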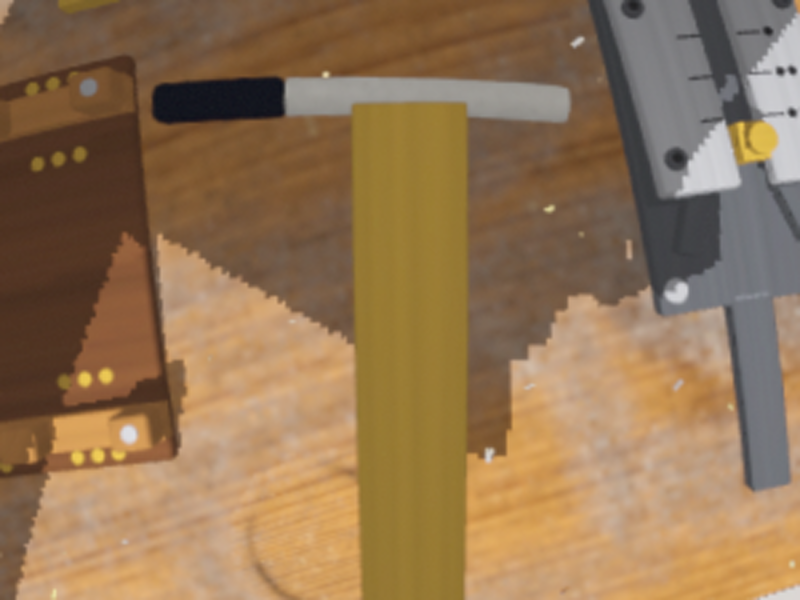

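The crop shows the three-dot bay on the rack's right side, dots at (58,158) and (85,378). It also shows the marker at (360,98), the gauge index knob at (753,140), and the tongue from (752,300) to (770,488). I'll fit the tongue for the gauge axis.

```bash
python3 - <<'E'
from h import *
c=vision.calibration("wrist")
f=lambda u,v,z:np.round(on("wrist",(100+u/2.6667-.3,v/2.6667-.3),z,c)[:2]*1000,1)
print("end",f(752,490,.01),f(789,486,.01),"root",f(727,304,.01),f(776,299,.01))
print("knob",f(758,138,.04),"window bottom edges (strip front z~.03)",f(740,186,.03),f(779,181,.03))
# mask tongue fits, both cameras
m=np.load("m_gauge_wrist.npy"); 
print("dots3",f(38,164,.008),f(80,154,.008),f(65,383,.008),f(106,376,.008))
im=cv2.cvtColor(cv2.imread("pics/wrist4.png"),cv2.COLOR_BGR2GRAY)
for cam in("wrist","top"):
    m=np.zeros((384,512),bool)
    im,c2=snap(cam); ds=vision.trace("gauge",cam)
    m=ds[0]["pixels"]
    P=np.array([[*on(cam,(u,v),.01,c2)[:2]] for v,u in zip(*np.nonzero(m))])*1000
    a=np.radians(10.5);e=np.array([np.cos(a),np.sin(a)]);n=np.array([-e[1],e[0]])
    s=P@e;t=P@n;k=s-s.min()
    rows=[(lo,t[(k>lo)&(k<=lo+10)].mean(),np.ptp(t[(k>lo)&(k<=lo+10)])) for lo in(0,10,20,30,40,50)]
    print(cam,"s min/max",s.min(),s.max(),np.round(rows,1).tolist())
o=manip.observe();print(o["position"],o["orientation"])
E
```

```text
end [ 490.5 -393.9] [ 491.5 -408.7] root [ 555.2 -380.8] [ 557.4 -399. ]
knob [ 606.9 -379. ] window bottom edges (strip front z~.03) [ 593. -377.] [ 595.5 -390.3]
dots3 [ 614.8 -154.9] [ 615.5 -170.8] [ 538.6 -157.5] [ 539.6 -173.4]Traceback (most recent call last):
  File "<stdin>", line 13, in <module>
IndexError: list index out of range
```

```bash
python3 - <<'E'
from h import *
cam="top";im,c2=snap(cam);ds=vision.trace("gauge",cam)
a=np.radians(10.3);e=np.array([np.cos(a),np.sin(a)]);n=np.array([-e[1],e[0]])
for d in ds[:1]:
    m=d["pixels"];P=np.array([[*on(cam,(u,v),.01,c2)[:2]] for v,u in zip(*np.nonzero(m))])*1000
    s=P@e;t=P@n;k=s-s.min()
    print("s min/max",s.min(),s.max())
    for lo in range(0,70,10):
        q=t[(k>lo)&(k<=lo+10)];print(lo,round(q.mean(),1),round(np.ptp(q),1))
q=np.array([491,-401.3]);print("wrist tongue end s,t",q@e,q@n, np.array([556.3,-389.9])@n,"window",np.array([594.2,-383.6])@[e[0],n[0]] if 0 else np.array([594.2,-383.6])@n)
for nme,z in(("marker",.007),("rack",.008)):
    for cc in("top","wrist"):
        _,c=snap(cc)
        for d in vision.trace(nme,cc)[:1]:
            w,r=rect(cc,d["pixels"],z,c);print(nme,cc,np.round(r[0],1),np.round(r[1]),r[2])
E
```

```text
s min/max 415.68873288790985 593.4432619537374
0 -486.6 14.0
10 -486.5 14.5
20 -487.2 16.5
30 -487.3 15.9
40 -487.3 16.8
50 -487.4 15.2
60 -487.9 63.6
wrist tongue end s,t 411.33422469917787 -482.62495334485794 -483.08444855951313 window -483.6625767734415
marker top [ 628.3 -265.8] [132.  16.] 86.36705780029297
marker wrist [ 628.9 -264.1] [135.  15.] 86.21351623535156
rack top [ 579.9 -124.1] [141. 144.] 2.1086995601654053
rack wrist [ 579.7 -114.2] [141. 162.] 1.942894697189331
```

Careful with the scale: shifts go in shares of 0.4 m and turns go in shares of 360 degrees. That gives: 0.0315 m / 0.4 = 0.0788, 0.007 m / 0.4 = 0.0175, -0.109 rad / 6.2832 = -0.0173.

```bash
python3 -m jog '{"deltas":[[0.01,0,0,0,-0.0173],[0.01,0,0,0,-0.0173],[0.01,-0.0375,0.0788,0.0175,0],[0.01,-0.0375,0.0788,0.0175,0],[0.01,-0.0375,0.0788,0.0175,0],[0.01,-0.0375,0.0788,0.0175,0],[0.01,0,0,0,0],[0.01,0,0,0,0]]}'
python3 - <<'E'
from h import *
o=manip.observe();print(o["position"],o["orientation"],o["force"],2*np.arctan2(o["orientation"][1],o["orientation"][0]))
im,c=snap("wrist","wrist5.png")
for n,z in(("gauge",.01),("bar_a",.069),("index",.04),("strips",.03)):
    for d in vision.trace(n,"wrist")[:2]:
      w,r=rect("wrist",d["pixels"],z,c)
      print(n,round(d["p"],2),np.round(d["position"]),np.round(r[0]),np.round(r[1]),round(r[2],1))
cv2.imwrite("pics/w5.png",cv2.resize(cv2.imread("pics/wrist5.png")[0:225,120:420],(800,600),interpolation=cv2.INTER_CUBIC))
E
```

```text
clock: 9.35
position: [0.4517, -0.4121, 0.0574]
orientation: [-3.13, -0.269, 0.0]
force: [-1.1, 0.6, -2.4]
grip_width: 0.0169
grip_force: 69.0
[ 0.4516571  -0.41214359  0.05742794] [-3.12981523e+00 -2.68963053e-01  4.16278931e-04] [-1.11687808  0.60968103 -2.36383939] -6.111735008940694
gauge 0.97 [252.  22.] [ 583. -388.] [47. 69.] 9.7
gauge 0.69 [20. 46.] [ 563. -167.] [102.  68.] 2.6
bar_a 0.67 [252. 163.] [ 478. -406.] [176.  24.] 10.2
strips 0.56 [236.   0.] [ 595. -366.] [ 2. 24.] 7.2
```

View pics/w5.png

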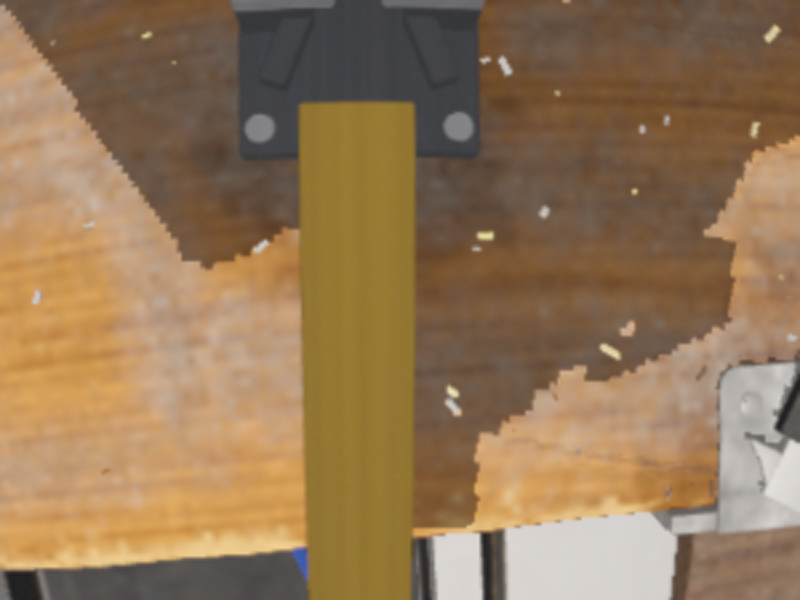

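The view shows the bar's end centred at (357,102). The base corners (238–480), cheeks and window all centre on column 358–360, which is the camera's own axis, so lateral error is under 1 mm with no parallax. Next I work out the lengthways distances.

```bash
python3 - <<'E'
from h import *
o=manip.observe();c=vision.calibration("wrist")
Rm=R.from_rotvec(o["orientation"]).as_matrix();print(np.round(Rm,3).tolist())
ex=Rm[:,0]
f=lambda u,v,z:on("wrist",(120+u/2.6667-.3,v/2.6667-.3),z,c)
S=lambda P:round(float((P-o["position"])@ex)*1000,1)
for z in(.085,.0905,.095):print("bar end",z,S(f(357,102,z)),"width",1000*np.linalg.norm(f(299,104,z)-f(415,104,z)))
print("base edge",S(f(270,158,.01)),S(f(450,158,.01)),"width66:",1000*np.linalg.norm(f(238,157,.01)-f(480,157,.01)),"strip front",S(f(260,10,.024)))
E
```

```text
[[0.985, 0.175, -0.0], [0.175, -0.985, 0.0], [0.0, -0.0, -1.0]]
bar end 0.085 111.7 width 20.995834085935456
bar end 0.0905 110.7 width 20.211423725194063
bar end 0.095 109.8 width 19.56963343004205
base edge 110.3 110.3 width66: 66.535855018197 strip front 149.8
```

To row units: 0.03 m / 0.4 = 0.075, 0.016 m / 0.4 = 0.04.

```bash
python3 -m jog '{"deltas":[[0.01,0.04,0,0,0],[0.01,0,0,0.075,0],[0.01,0,0,0.075,0],[0.01,0,0,0.0125,0],[0.01,0,0,0,0],[0.01,0,0,0,0]]}'
python3 -m jog '{"deltas":[[0.01,0,0,0.005,0],[0.01,0,0,0,0]]}'
python3 -m jog '{"deltas":[[0.01,0,0,0.0025,0],[0.01,0,0,0,0]]}'
```

```text
clock: 10.1
position: [0.469, -0.407, -0.0065]
orientation: [-3.129, -0.276, -0.0]
force: [0.3, -0.6, -1.8]
grip_width: 0.0167
grip_force: 69.0
clock: 10.27
position: [0.4694, -0.4083, -0.0074]
orientation: [3.127, 0.274, 0.003]
force: [-0.5, -0.5, -1.1]
grip_width: 0.017
grip_force: 69.0
clock: 10.43
position: [0.4686, -0.4079, -0.0089]
orientation: [3.128, 0.274, 0.002]
force: [-1.0, 0.7, -1.5]
grip_width: 0.0171
grip_force: 69.0
```

To row units: 0.001 m / 0.4 = 0.0025.

```bash
for r in 1; do python3 -m jog '{"deltas":[[0.01,0,0,0.0025,0],[0.01,0,0,0,0]]}'; done
python3 -m jog '{"deltas":[[0.01,0,0,0.0025,0],[0.01,0,0,0,0]]}'
python3 -m jog '{"deltas":[[0.01,0,0,0.0025,0],[0.01,0,0,0,0]]}'
python3 -m jog '{"deltas":[[0.01,0,0,0.0025,0],[0.01,0,0,0,0]]}'
```

```text
clock: 10.6
position: [0.4682, -0.4076, -0.0106]
orientation: [3.129, 0.274, 0.0]
force: [-0.8, -1.1, -0.8]
grip_width: 0.0171
grip_force: 69.0
clock: 10.77
position: [0.468, -0.4074, -0.012]
orientation: [-3.129, -0.274, 0.0]
force: [0.0, -0.3, -1.8]
grip_width: 0.017
grip_force: 69.0
clock: 10.93
position: [0.4681, -0.4074, -0.0131]
orientation: [-3.129, -0.274, 0.0]
force: [-0.6, 0.2, -1.1]
grip_width: 0.0167
grip_force: 69.0
clock: 11.1
position: [0.4682, -0.4075, -0.0138]
orientation: [3.129, 0.274, 0.0]
force: [-0.5, 0.3, 0.9]
grip_width: 0.0171
grip_force: 69.4
```

Contact with the apron (force z rose by about 2.5 N). I'll release so the bar lies flat, then regrip lightly.

```bash
python3 -m jog '{"deltas":[[0.026,0,0,0,0],[0.026,0,0,0,0],[0.026,0,0,0,0],[0.01,0,0,0,0],[0.01,0,0,0,0],[0.01,0,0,0,0],[0.01,0,0,0,0]]}' 25
python3 - <<'E'
from h import *
o=manip.observe();im,c=snap("wrist","wrist6.png");print(o["position"],o["force"])
for d in vision.trace("bar_a","wrist")[:1]:
    w,r=rect("wrist",d["pixels"],.02,c);print(round(d["p"],2),np.round(r[0]),np.round(r[1]),round(r[2],1),np.round(d["pixels"].nonzero()[0].min()))
E
```

```text
clock: 11.68
position: [0.4683, -0.4075, -0.0138]
orientation: [3.129, 0.274, 0.0]
force: [-0.6, -0.0, 1.7]
grip_width: 0.0188
grip_force: 26.2
[ 0.46832238 -0.40747325 -0.01375659] [-0.58627105 -0.00987841  1.74069548]
0.85 [ 503. -400.] [151.  21.] 10.2 38
```

To row units: 0.004 m / 0.4 = 0.01.

```bash
python3 -m jog '{"deltas":[[0.01,0.01,0,0,0],[0.01,0.01,0,0,0],[0.01,0,0,0,0]]}'
python3 -m jog '{"deltas":[[0.01,0.01,0,0,0],[0.01,0.01,0,0,0],[0.01,0,0,0,0]]}'
```

```text
clock: 12.03
position: [0.4767, -0.4061, -0.0137]
orientation: [3.129, 0.275, 0.0]
force: [-0.7, 0.1, 3.1]
grip_width: 0.0185
grip_force: 26.3
clock: 12.28
position: [0.4849, -0.4047, -0.0137]
orientation: [3.129, 0.275, 0.001]
force: [-1.6, 0.7, 4.4]
grip_width: 0.0189
grip_force: 26.5
```

To row units: 0.003 m / 0.4 = 0.0075, -0.0005 m / 0.4 = -0.0013.

```bash
python3 -m jog '{"deltas":[[0.01,0.005,0,-0.0013,0],[0.01,0.0075,0,0,0],[0.01,0,0,0,0]]}'
python3 -m jog '{"deltas":[[0.01,0.0075,0,0,0],[0.01,0.0075,0,0,0],[0.01,0,0,0,0]]}'
python3 -m jog '{"deltas":[[0.01,0.0075,0,0,0],[0.01,0.0075,0,0,0],[0.01,0,0,0,0]]}'
```

```text
clock: 12.53
position: [0.4895, -0.4036, -0.0136]
orientation: [-3.13, -0.274, -0.001]
force: [-0.3, 0.9, 1.0]
grip_width: 0.0185
grip_force: 26.2
clock: 12.78
position: [0.4958, -0.4028, -0.0136]
orientation: [3.129, 0.274, 0.002]
force: [0.3, -0.6, -0.6]
grip_width: 0.0188
grip_force: 26.1
clock: 13.03
position: [0.5014, -0.4016, -0.0136]
orientation: [3.13, 0.274, 0.001]
force: [0.2, -0.2, -0.4]
grip_width: 0.0186
grip_force: 26.0
```

To row units: 0.002 m / 0.4 = 0.005, 0.001 m / 0.4 = 0.0025.

```bash
python3 -m jog '{"deltas":[[0.01,0.005,0,0,0],[0.01,0.0025,0,0,0],[0.01,0,0,0,0]]}'
python3 -m jog '{"deltas":[[0.01,0.0025,0,0,0],[0.01,0.0025,0,0,0],[0.01,0,0,0,0]]}'
python3 -m jog '{"deltas":[[0.01,0.0025,0,0,0],[0.01,0.0025,0,0,0],[0.01,0,0,0,0]]}'
```

```text
clock: 13.28
position: [0.5039, -0.4011, -0.0136]
orientation: [-3.13, -0.274, -0.0]
force: [-0.4, -1.0, -1.1]
grip_width: 0.0187
grip_force: 25.9
clock: 13.53
position: [0.5057, -0.4007, -0.0135]
orientation: [-3.129, -0.274, -0.0]
force: [-1.2, -0.9, -1.6]
grip_width: 0.0189
grip_force: 25.9
clock: 13.78
position: [0.5078, -0.4004, -0.0134]
orientation: [3.13, 0.274, 0.0]
force: [-1.0, -1.1, -1.8]
grip_width: 0.019
grip_force: 25.9
```

```bash
python3 -m jog '{"deltas":[[0.01,0.0025,0,0.0013,0],[0.01,0.0025,0,0,0],[0.01,0,0,0,0]]}'
python3 -m jog '{"deltas":[[0.01,0.0025,0,0,0],[0.01,0.0025,0,0,0],[0.01,0,0,0,0]]}'
python3 -m jog '{"deltas":[[0.01,0.0025,0,0,0],[0.01,0.0025,0,0,0],[0.01,0,0,0,0]]}'
```

```text
clock: 14.03
position: [0.5096, -0.4002, -0.0136]
orientation: [3.129, 0.274, -0.0]
force: [-3.0, -1.1, 2.1]
grip_width: 0.0187
grip_force: 26.3
clock: 14.28
position: [0.5112, -0.3999, -0.0136]
orientation: [3.129, 0.275, -0.001]
force: [-4.6, -1.9, 4.3]
grip_width: 0.0186
grip_force: 26.5
clock: 14.53
position: [0.5119, -0.3997, -0.0136]
orientation: [-3.13, -0.275, 0.004]
force: [-7.0, -1.7, 5.6]
grip_width: 0.019
grip_force: 26.7
```

```bash
python3 -m jog '{"deltas":[[0.01,0,0,0,0],[0.01,0,0,0,0],[0.01,0,0,0,0]]}'
python3 - <<'E'
from h import *
o=manip.observe();print(o["position"],o["force"])
im,c=snap("wrist","wrist7.png")
ex=R.from_rotvec(o["orientation"]).as_matrix()[:,0]
for n,z in(("bar_a",.021),("index",.04)):
  for d in vision.trace(n,"wrist")[:2]:
    w,r=rect("wrist",d["pixels"],z,c);print(n,round(d["p"],2),np.round(d["position"]),np.round(r[0]),np.round(r[1]),round(r[2],1),"s ahead of TCP",np.round(1000*(np.array([*np.array(r[0])/1000,0])-[*o["position"][:2],0])@ex))
cv2.imwrite("pics/w7.png",cv2.resize(cv2.imread("pics/wrist7.png")[0:150,155:355],(800,600),interpolation=cv2.INTER_CUBIC))
E
```

```text
clock: 14.78
position: [0.5119, -0.3996, -0.0136]
orientation: [-3.129, -0.275, 0.004]
force: [-7.5, -2.6, 5.9]
grip_width: 0.0185
grip_force: 26.7
[ 0.51193154 -0.39961934 -0.0136272 ] [-7.48901179 -2.64224391  5.91948175]
bar_a 0.97 [251. 174.] [ 546. -393.] [150.  21.] 10.2 s ahead of TCP 35.0
index 0.83 [259.  23.] [ 624. -380.] [14.  9.] 9.9 s ahead of TCP 114.0
```

View pics/w7.png

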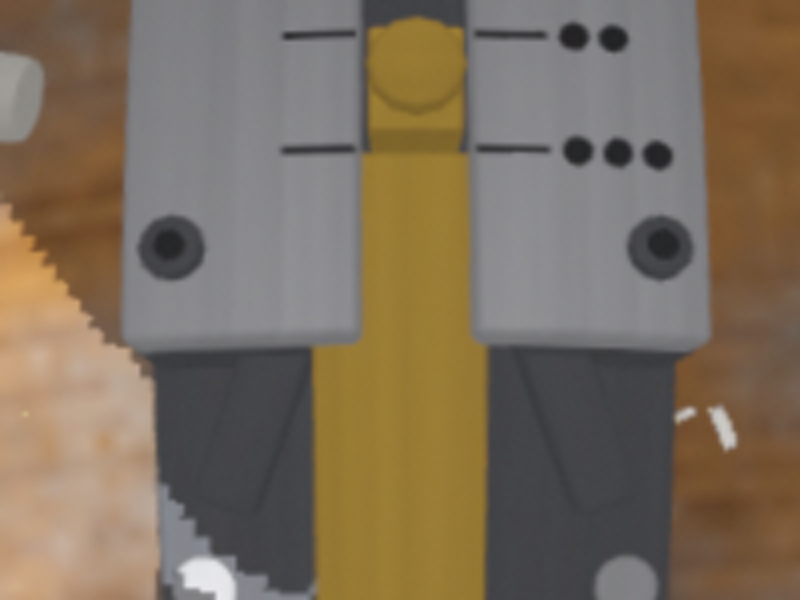

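The picture shows the bar's end and the index front face on the three-dot line at (415,150). The bar has stopped under about 8 N of push, so it is 11 mm stock and goes in bay 3. I'll draw it straight back.

To row units: -0.003 m / 0.4 = -0.0075, -0.002 m / 0.4 = -0.005.

```bash
python3 -m jog '{"deltas":[[0.01,0,0,0,0],[0.01,-0.0025,0,0,0],[0.01,-0.005,0,0,0],[0.01,-0.0075,0,0,0],[0.01,0,0,0,0]]}' 40
python3 -m jog '{"deltas":[[0.01,-0.015,0,0,0],[0.01,-0.03,0,0,0],[0.01,-0.03,0,0,0],[0.01,-0.03,0,0,0],[0.01,-0.02,0,0,0],[0.01,-0.01,0,0,0],[0.01,0,0,0,0]]}'
```

```text
clock: 15.35
position: [0.509, -0.4007, -0.0135]
orientation: [3.129, 0.274, 0.004]
force: [1.9, 1.3, 2.6]
grip_width: 0.0183
grip_force: 39.6
clock: 15.93
position: [0.4515, -0.4096, -0.0142]
orientation: [-3.128, -0.272, 0.004]
force: [-2.1, -0.6, 1.7]
grip_width: 0.0185
grip_force: 39.6
```

To row units: -0.03 m / 0.4 = -0.075, -0.02 m / 0.4 = -0.05, 0.07 rad / 6.2832 = 0.0111.

```bash
python3 -m jog '{"deltas":[[0.01,0,0,0,0],[0.01,0,0,-0.025,0],[0.01,0,0,-0.075,0],[0.01,0,0,-0.075,0.0111],[0.01,0,0,-0.05,0.0111],[0.01,0,0,0,0]]}' 70
python3 -m jog '{"deltas":[[0.01,0.0313,-0.08,0,0],[0.01,0.0313,-0.08,0,0],[0.01,0.0313,-0.08,0,0],[0.01,0.0313,-0.08,0,0],[0.01,0.0313,-0.08,0,0],[0.01,0.0313,-0.08,0,0],[0.01,0,0,0,0],[0.01,0,0,0,0]]}'
python3 - <<'E'
from h import *
o=manip.observe();print(o["position"],2*np.arctan2(o["orientation"][1],o["orientation"][0]))
for cam in("wrist","top"):
  im,c=snap(cam,cam+"8.png")
  for n,z in(("rack",.008),("rack",.028),("bar_a",.088),("index",.04)):
    for d in vision.trace(n,cam)[:1]:
      w,r=rect(cam,d["pixels"],z,c);print(cam,n,round(d["p"],2),np.round(r[0],1),np.round(r[1]),round(r[2],1))
      if n=="rack" and z==.008: M=d["pixels"].copy()
  hsv=cv2.cvtColor(im,cv2.COLOR_RGB2HSV)
  k=cv2.dilate(M.astype(np.uint8),np.ones((5,5)))
  b=((hsv[...,0]>19)&(hsv[...,0]<34)&(hsv[...,1]>130)&(hsv[...,2]>110)).astype(np.uint8)*k
  nn,lab,st,ce=cv2.connectedComponentsWithStats(b)
  for i in range(1,nn):
    if 2<=st[i,4]<200: print(cam,st[i,4],np.round(ce[i]),"z8",np.round(on(cam,ce[i],.008,c)[:2]*1000,1))
E
```

```text
clock: 16.43
position: [0.4575, -0.4122, 0.081]
orientation: [3.135, 0.052, 0.01]
force: [0.9, -0.3, -1.5]
grip_width: 0.0171
grip_force: 68.8
clock: 17.1
position: [0.5224, -0.2127, 0.0751]
orientation: [-3.14, -0.063, 0.003]
force: [-0.2, -0.2, -2.0]
grip_width: 0.0169
grip_force: 69.0
[ 0.52243629 -0.21272412  0.07505801] -6.242811407179487
wrist rack 0.82 [ 579.2 -115.5] [141. 153.] 2.2
wrist rack 0.82 [ 581.4 -123.3] [129. 141.] 2.2
wrist bar_a 0.91 [ 663.7 -299.8] [20. 16.] 18.9
wrist index 0.48 [ 625.9 -375.1] [11. 20.] 9.8
wrist 23 [199.  43.] z8 [ 646.8 -162.3]
wrist 25 [209.  43.] z8 [ 647.1 -170.2]
wrist 22 [189.  44.] z8 [ 646.4 -154.2]
wrist 21 [154.  47.] z8 [ 645.2 -124.2]
wrist 22 [145.  48.] z8 [ 645. -116.]
wrist 21 [104.  54.] z8 [643.4 -77.6]
wrist 25 [209.  75.] z8 [ 620.  -171.3]
wrist 23 [189.  76.] z8 [ 619.5 -155.2]
wrist 23 [199.  76.] z8 [ 619.5 -163.3]
wrist 22 [145.  79.] z8 [ 618.  -117.1]
wrist 22 [154.  79.] z8 [ 618.1 -125.2]
wrist 23 [105.  84.] z8 [616.3 -78.7]
wrist 32 [192. 168.] z8 [ 543.  -158.2]
wrist 28 [202. 168.] z8 [ 543.3 -166.2]
wrist 30 [211. 168.] z8 [ 543.5 -174.4]
wrist 16 [112. 169.] z8 [539.9 -81.9]
wrist 20 [150. 168.] z8 [ 541.4 -119.9]
wrist 23 [159. 168.] z8 [ 541.6 -128.1]
wrist 12 [116. 198.] z8 [512.5 -83.2]
wrist 22 [153. 198.] z8 [ 513.9 -121. ]
wrist 24 [162. 198.] z8 [ 514.3 -128.9]
wrist 27 [194. 198.] z8 [ 515.6 -159.2]
wrist 26 [204. 198.] z8 [ 515.9 -167.3]
wrist 26 [212. 198.] z8 [ 516.2 -175.3]
top rack 0.72 [ 613.1 -122.9] [ 74. 145.] 0.9
top rack 0.72 [ 611.5 -126.3] [ 72. 141.] 0.9
top bar_a 0.96 [ 597.5 -213.6] [70. 19.] 1.3
top index 0.37 [ 624.8 -380.8] [13. 11.] 0.4
top 2 [170. 177.] z8 [643.3 -80.3]
```

```bash
cat > dots.py <<'E'
from h import *
o=manip.observe();print(o["position"],o["orientation"],2*np.arctan(o["orientation"][1]/o["orientation"][0]))
im,c=snap("wrist","wrist9.png")
hsv=cv2.cvtColor(im,cv2.COLOR_RGB2HSV)
b=((hsv[...,0]>19)&(hsv[...,0]<34)&(hsv[...,1]>130)&(hsv[...,2]>110)).astype(np.uint8)
nn,lab,st,ce=cv2.connectedComponentsWithStats(b)
P=np.array([on("wrist",ce[i],.008,c)[:2]*1000 for i in range(1,nn) if 8<=st[i,4]<60])
P=P[(abs(P[:,0]-581)<80)&(P[:,1]>-185)&(P[:,1]<-60)]
print(np.round(P,1).tolist())
Q=P[P[:,1]<-148];print(len(Q),Q.mean(0))
for d in vision.trace("bar_a","wrist")[:2]:
    w,r=rect("wrist",d["pixels"],.11,c);print(round(d["p"],2),np.round(r[0],1),np.round(r[1]),round(r[2],1))
E
python3 dots.py
```

```text
[ 0.52242806 -0.21608396  0.07608529] [ 3.14114420e+00  5.27591507e-02 -3.87456336e-05] 0.03358915532071236
[[647.1, -170.2], [646.5, -154.1], [646.8, -162.1], [645.0, -115.8], [645.4, -123.9], [643.4, -77.8], [619.5, -155.4], [619.4, -163.1], [620.1, -171.3], [617.7, -117.0], [618.1, -125.2], [616.3, -78.8], [543.0, -158.1], [543.3, -166.1], [543.5, -174.4], [541.5, -119.9], [541.8, -128.3], [539.9, -81.8], [512.5, -83.0], [513.9, -121.0], [514.3, -129.1], [515.7, -159.0], [515.9, -167.2], [516.3, -175.3]]
12 [ 581.42316681 -164.67434056]
0.79 [ 648.1 -190.6] [12.  7.] 88.2
0.58 [ 655.5 -289.3] [17. 14.] 21.2
```

To row units: -0.0246 m / 0.4 = -0.0615, 0.0163 m / 0.4 = 0.0408, -0.004 rad / 6.2832 = -0.0006.

```bash
python3 -m jog '{"deltas":[[0.01,0.0408,-0.0615,0,0],[0.01,0.041,-0.0615,0,-0.0006],[0.01,0,0,0,0],[0.01,0,0,0,0],[0.01,0,0,0,0]]}'
python3 dots.py
```

```text
clock: 18.12
position: [0.5534, -0.1651, 0.076]
orientation: [3.141, 0.062, -0.001]
force: [0.1, -0.5, -3.0]
grip_width: 0.0173
grip_force: 69.1
[ 0.5533591  -0.16507975  0.07600678] [ 3.14066313e+00  6.22478133e-02 -9.61860430e-04] 0.03963472787833947
[[644.9, -116.4], [644.9, -124.4], [643.2, -78.2], [617.5, -117.1], [618.0, -125.3], [616.2, -79.0], [541.2, -120.3], [541.6, -128.3], [539.9, -82.2], [511.6, -83.2], [513.2, -121.2], [513.6, -129.5]]
0 [nan nan]
0.93 [ 670.7 -168.8] [25. 12.] 2.2
0.86 [ 588.6 -162.4] [151.  22.] 2.4dots.py:10: RuntimeWarning: Mean of empty slice.
  Q=P[P[:,1]<-148];print(len(Q),Q.mean(0))
  ret = um.true_divide(
```

To row units: 0.025 m / 0.4 = 0.0625, 0.0012 m / 0.4 = 0.003.

```bash
python3 -m jog '{"deltas":[[0.01,0,0.003,0.0625,0],[0.01,0,0,0.0625,0],[0.01,0,0,0.035,0],[0.01,0,0,0.015,0],[0.01,0,0,0.01,0],[0.01,0,0,0.005,0],[0.01,0,0,0.0025,0],[0.01,0,0,0,0]]}'
python3 -m jog '{"deltas":[[0.01,0,0,0.005,0],[0.01,0,0,0.005,0],[0.01,0,0,0,0]]}'
```

```text
clock: 18.88
position: [0.5544, -0.1667, -0.0002]
orientation: [3.14, 0.061, 0.002]
force: [0.5, 0.6, -1.4]
grip_width: 0.0169
grip_force: 69.1
clock: 19.13
position: [0.5537, -0.1662, -0.0048]
orientation: [3.141, 0.061, 0.0]
force: [0.2, 0.2, -2.1]
grip_width: 0.0168
grip_force: 69.1
```

To row units: 0.001 m / 0.4 = 0.0025.

```bash
python3 -m jog '{"deltas":[[0.01,0,0,0.0025,0],[0.01,0,0,0.0025,0],[0.01,0,0,0,0]]}'
python3 -m jog '{"deltas":[[0.01,0,0,0.0025,0],[0.01,0,0,0.0013,0],[0.01,0,0,0,0]]}'
python3 -m jog '{"deltas":[[0.01,0,0,0.0025,0],[0.01,0,0,0,0],[0.01,0,0,0,0]]}'
```

```text
clock: 19.38
position: [0.5536, -0.1662, -0.007]
orientation: [-3.141, -0.061, 0.0]
force: [0.2, -0.7, -1.9]
grip_width: 0.0166
grip_force: 69.1
clock: 19.63
position: [0.5537, -0.1663, -0.0083]
orientation: [3.141, 0.061, 0.0]
force: [-0.6, -0.4, -0.9]
grip_width: 0.017
grip_force: 69.2
clock: 19.88
position: [0.5538, -0.1662, -0.0084]
orientation: [3.141, 0.061, 0.001]
force: [-1.9, 0.3, 6.5]
grip_width: 0.0173
grip_force: 70.1
```

Resting in the notches, at about the predicted height (TCP −0.009). I'll release gently and back off upwards.

To row units: -0.0008 m / 0.4 = -0.002.

```bash
python3 -m jog '{"deltas":[[0.01,0,0,-0.002,0],[0.022,0,0,0,0],[0.03,0,0,0,0],[0.034,0,0,0,0],[0.034,0,0,0,0]]}' 20
python3 -m jog '{"deltas":[[0.034,0,0,-0.025,0],[0.034,0,0,-0.075,0],[0.034,0,0,-0.1,0],[0.034,0,0,-0.1,0],[0.034,-0.1,0,0,0],[0.034,-0.1,0,0,0],[0.034,0,0,0,0],[0.034,0,0,0,0]]}'
python3 dots.py 2>/dev/null
python3 - <<'E'
from h import *
im,c=snap("wrist","wrist10.png")
for n,z in(("bar_a",.026),("rack",.028)):
  for d in vision.trace(n,"wrist")[:3]:
    w,r=rect("wrist",d["pixels"],z,c);print(n,round(d["p"],2),np.round(r[0],1),np.round(r[1]),round(r[2],1))
im,c=snap("top","top10.png")
for n,z in(("bar_a",.026),("index",.035),("marker",.014)):
  for d in vision.trace(n,"top")[:3]:
    w,r=rect("top",d["pixels"],z,c);print("top",n,round(d["p"],2),np.round(r[0],1),np.round(r[1]),round(r[2],1))
E
```

```text
clock: 20.3
position: [0.5538, -0.1663, -0.0087]
orientation: [3.141, 0.061, 0.0]
force: [-0.8, -0.0, 1.4]
grip_width: 0.0337
grip_force: 0.0
clock: 20.97
position: [0.4703, -0.1685, 0.1119]
orientation: [-3.14, -0.059, 0.003]
force: [1.1, 0.2, 0.8]
grip_width: 0.0342
grip_force: 0.0
[ 0.47032034 -0.16846001  0.11191414] [-3.14014711 -0.0590147   0.00319463] 0.03758279496732124
[[643.8, -78.2], [618.4, -125.4], [618.2, -117.2], [616.5, -78.9], [541.5, -120.2], [542.0, -128.4], [540.3, -82.1], [514.6, -121.2], [514.8, -129.3], [513.0, -83.4]]
0 [nan nan]
0.87 [ 569.1 -164.4] [84. 14.] 2.1
bar_a 0.53 [ 671.4 -336.9] [ 5. 23.] 16.3
rack 0.73 [ 583.2 -379.8] [168.  84.] 10.5
rack 0.56 [ 577.7 -104.2] [131. 101.] 2.2
top bar_a 0.9 [ 743.2 -328.5] [145.  20.] 19.1
top bar_a 0.74 [ 588.1 -167.7] [147.  21.] 1.6
top index 0.19 [ 577.8 -108.7] [134.  99.] 2.1
top marker 0.56 [ 627.3 -266.8] [129.  13.] 85.7
```

```bash
python3 -c "
from plant import job,manip
print(manip.observe()['force']);print(job.sign_off())"
```

```text
[ 1.17814799 -0.8431936   0.17411882]
the job is handed in; nothing more can be done
None
```

The front bar wedged at the three-dot line (11 mm stock) under about 8 N of push; I drew it out, set it down in the three-dot bay and handed the job in, but `sign_off` returned no verdict.

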